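# Roll a round blank up into the carving cradle and swing the hold-down arm over it

## Robot

A 6-joint arm with a two-finger parallel gripper is mounted at the origin on a cart in front of the work surface, level with it; the furniture and walls round the work are solid. World frame = base frame: x ahead of the robot, y to its left, z up, the work surface at z = 0. Lengths are in mm, angles in rad, forces in N, time in s.
With the tool pointing down it reaches from about 275 to 825 mm from the base axis. Payload 4.9 kg.
Tool frame: the origin (TCP) lies on the centre line of the jaws, within the pads' length; the fingertips stand 17 mm ahead of it and the grasp point (between the pads) lies 2 mm behind it; z points along the fingers, y is the line along which they close (so a half turn about z gives the same grasp; the last joint's range is limited). The gripper opens to 85 mm and grips with 20 to 120 N. Pads are 22 mm wide; open, the fingers measure 114 mm over their backs; the gripper's body (76 mm by 85 mm) begins 54 mm behind the grasp point. The pads swing forward as they close: fully open they stand 13 mm farther back than shut.
Start: joints at [1.204, 0.326, -0.193, 1.052, 0, 1.437], TCP at [126.88, 535.182, 248.281] pointing down, gripper open.
Joint ranges: [-2.65, 2.65], [-0.97, 1.79], [-1.3, 1.35], [-1.93, 2.1], [-1.47, 1.37], [-3.14, 3.14]. Speed limits (rad/s): [2.57, 2.57, 3.14, 3.14, 3.14, 3.14].

## Interface

Orientations are given as a unit quaternion [x, y, z, w].
In Python, from bench import r, read_camera gives the robot as it stands.
- The arm moves only by the tool drive_tool, never from a script. Its argument "targets" is a list of rows, each a list of 7 numbers: the closure in counts, from 0 (fully open) to 255 (shut), then the shift along the world's x, y, z in units of 40 mm (1.0 is 40 mm), then the turn, a rotation vector about the world's x, y, z in units of 5 degrees (1.0 is 5 degrees). A call has 1 to 20 rows; each row shifts and turns the commanded pose from where the row before left it; what a row does not reach is not made up. A row lasts 1/12 s, in which the tool goes at most 41.7 mm and 7.16 degrees, less where a joint would pass 70% of its speed; a pose out of reach is approached as far as the arm can. A call is refused whole if a number of a shift passes 1 or a number of a turn 1, either way. A call with a gripper value outside its range is refused whole. The fingers move at their own pace and stop on an object; "newtons" is the grip in N (left out, the last holds). Time passes only in rows, so rows that do not move let the fingers close. It gives the time, the measured TCP pose, the force, the opening and the grip force at its end, in the units of the state.
- r.get_state(): the state, without advancing time (a new reading comes with each control period).
- read_camera(name): name is "side" or "top"; returns a dict with "color" (420x560x3 uint8, blue, green, red), "fx", "fy", "cx", "cy" (pixels), "distortion" ([k1, k2, p1, p2, k3] as OpenCV has them; the pictures are not rectified), "cam_to_world" (4x4, takes a point from camera to world coordinates). Camera axes: x right, y down, z forward; pixel columns grow to the right and rows downward; lengths in mm; the calibration is good to about 2 mm. A picture is of the moment at which its call begins. There is no depth.
- r.hand_in(): hands the job in; it is judged then, once.
The state is a dict: "time_s": time; "joint_pos": joint angles; "joint_velocities": joint speeds; "effort": joint torques, N m; "eef_pos": TCP position; "ee_rot": TCP orientation; "ft_force": force on the tool from outside, world axes, zero at the start; "moment": the same for the moment, N m; "width": finger opening in mm; "grasp_force": force on a finger pad.
Only numpy, scipy, OpenCV 4.12 (cv2) and the standard library are available. Lean on these libraries where they do the work, as an engineer would, in place of code of your own. Each camera call takes 0.05 s, during which the arm holds its last target. There are 200 camera calls.

## Task

Roll the round limewood blank up the ramp of the carving cradle so that it drops into the V and lies square across the full thickness of both saddles, then swing the thrown-back hold-down arm over so that its leather pad rests on the blank. Leave the oil bottle standing.

Things in the scene. Friction and masses are not known exactly. Their poses are not given: they have to be found in the camera images.
- blank: Loose round limewood blank, planed and waxed smooth, pale, 90 mm in diameter, 180 mm long, 0.58 kg, lying before the ramp. Too thick to grip across: push it and it rolls, keeping its heading on the flat. Origin at its middle, on its axis; x along its axis, y and z turn as it rolls. Starts up to 0.18 rad out of square and 12 mm off the cradle's middle line.
- cradle: Beech carving cradle fixed to the bench: two saddles, each 26 mm thick, with middles at x = -40 and +40 mm, a low frame between them, and a forked post 50 mm wide at y = 83 to 133 mm, 154 mm high. Origin on the bench under the bottom of the V; z up, y the way the blank is rolled in (ramp, V, post), x along the V, parallel to a seated blank's axis.
- ramp_foot (a point): Foot of the ramp, midway between the saddles: y = -135 mm, 4 mm high in the cradle's frame; both saddles rise straight from here to the lip. Two open fingers pushing square from behind turn the blank square against the ramp. Rise with it, fingertips lower than its middle: pushed by tips above its middle it jams. Let go on the ramp, it may roll back.
- ramp_lip (a point): Lip at the top of the ramp, midway between the saddles: y = -35 mm, 32.5 mm high in the cradle's frame. The blank must be pushed until its middle is past this lip; then it drops about 13 mm into the V by itself.
- cradle_seat (a point): Where the blank's middle lies when it is seated in the V: x = 0, y = 0, 65 mm above the bench in the cradle's frame, axes as the cradle's. The leather-lined V has faces sloping 30 degrees, its bottom 13 mm high at y = 0; the far face rises to 43 mm at y = 52 mm.
- hold_pivot (a point): Hinge point of the hold-down arm in the middle of the forked post: x = 0, y = 98 mm, z = 122 mm in the cradle's frame. The hinge axis is the cradle's x.
- hold_arm (a joint): Angle of the hold-down arm, rad: 0 level over the V (pointing to the cradle's -y), 1.57 upright, 1.9 thrown back on a stop pin. Starts at 1.72 to 1.85. A stiff hinge (0.04 N m, under 2 N at its end) keeps it near upright; pushed over to below about 1.2 it sinks slowly by its own weight. On a seated blank it rests at about 0.03; with no blank at -0.3.
- hold_grip (a point): Point on the middle line of the hold-down arm, in its turned grip, 155 mm from the pivot. The arm is a dark wooden bar 22 mm wide and 22 mm thick, 175 mm long from pivot to end (the last 42 mm a turned grip about 20 mm thick), with a leather pad under it 65 to 125 mm from the pivot.
- oil_bottle: Brown oil bottle, 43 mm in diameter and 92 mm high, standing loose near the left edge of the bench, beyond the cradle's post. Origin at the middle of its underside, z up.
Not all that is in view belongs to the job. Of the things like the oil_bottle, leave any that is yellow; of the rest the larger one is meant.

How it is judged (in metres and radians):
On the way:
1. the blank lies at rest in the V, across both saddles (y of blank in the frame of cradle_seat between -0.008 and 0.008 m and z of blank in the frame of cradle_seat between -0.008 and 0.008 m and angle between the x axis of blank and the x axis of cradle, either way round below 0.1 rad and linear speed of blank below 0.03 m/s), for 0.2 s.
At the end, for the whole second after the job is handed in: The blank lies at rest in the V: its middle within 8 mm of the seat point across the V and in height and within 37 mm along it, its axis within 0.1 rad of the cradle's x; the hold-down arm is down (-0.1 to 0.15 rad) with its pad bearing on the blank; the oil bottle stands (x of blank in the frame of cradle_seat between -0.037 and 0.037 m and y of blank in the frame of cradle_seat between -0.008 and 0.008 m and z of blank in the frame of cradle_seat between -0.008 and 0.008 m and angle between the x axis of blank and the x axis of cradle, either way round below 0.1 rad and linear speed of blank below 0.02 m/s and value of joint hold_arm between -0.1 and 0.15 rad and contact force between hold_arm and blank above 0.2 N and angle between oil_bottle's own z axis and vertical below 0.3 rad); the robot touches nothing.
It fails at once if the oil bottle is knocked over (angle between oil_bottle's own z axis and vertical above 0.6 rad).
It also fails if it takes over 64 s, if anything falls off the work surface, if the arm or the gripper's body presses on something with over 40 N, if the wrist force passes 120 N, or if a joint passes its speed limit or range.

## Working session

There is one attempt and no reset: what is moved stays moved. The work goes in short steps, Python scripts to look and compute and a tool call to move; the robot and the scene stay as the last step left them, time stands still between calls to the robot, and variables do not carry over. Pictures are saved under pics/ and viewed, at most 11 in all, crops included, and the job is handed in when it is done.

Besides the shell and the picture viewer there is one more tool, called as name([rows], argument=value, ...), one row to a line, values as JSON. drive_tool: Moves the arm, as the interface text tells. Its arguments: {"type":"object","properties":{"targets":{"type":"array","items":{"type":"array","items":{"type":"number"}}},"newtons":{"type":"number"}},"required":["targets"]}

```bash
mkdir -p pics
python3 - <<'E'
from bench import r, read_camera
import cv2,numpy as np,pickle
for n in("top","side"):
    c=read_camera(n); cv2.imwrite(f"pics/{n}0.png",c["color"]); pickle.dump(c,open(f"{n}0.pkl","wb"))
    print(n,c["fx"],c["cx"],c["cy"],c["distortion"],np.round(c["cam_to_world"],3).tolist())
print(r.get_state())
E
```

```text
top 453.99084708536844 287.2212493310578 210.25016122303023 [0.0376512 0.        0.        0.        0.       ] [[0.016, -0.989, 0.148, 455.029], [-1.0, -0.014, 0.019, 67.356], [-0.017, -0.149, -0.989, 1151.295], [0.0, 0.0, 0.0, 1.0]]
side 391.3544524163705 277.0358408561945 210.78411874996044 [0.00700173 0.         0.         0.         0.        ] [[-0.983, -0.091, 0.159, 491.933], [-0.183, 0.522, -0.833, 799.356], [-0.007, -0.848, -0.53, 550.542], [0.0, 0.0, 0.0, 1.0]]
{'time_s': 0.1, 'joint_pos': array([ 1.20377451e+00,  3.26898402e-01, -1.93515172e-01,  1.05198630e+00,
        2.87298242e-05,  1.43659018e+00]), 'joint_velocities': array([ 1.02941048e-03, -9.96165413e-04,  2.19855755e-03, -5.48976605e-04,
       -9.64812595e-05,  1.84133243e-03]), 'effort': array([ 5.81372569e-04, -4.44239008e+01,  2.63037980e+01,  7.86913588e-03,
       -1.07716596e-04, -1.25741661e-05]), 'eef_pos': array([126.69567285, 534.68816128, 247.5526394 ]), 'ee_rot': array([ 1.16145082e-01,  9.93231935e-01, -7.73164239e-04, -2.12755113e-04]), 'ft_force': array([ 0.46860745,  0.5941379 , -0.028024  ]), 'moment': array([ 0.02278675,  0.0174709 , -0.01226653]), 'grasp_force': 0.0, 'width': 85.19943826896474}
```

View pics/top0.png

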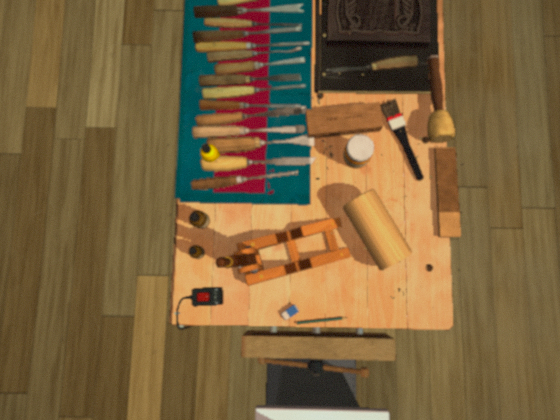

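View pics/side0.png

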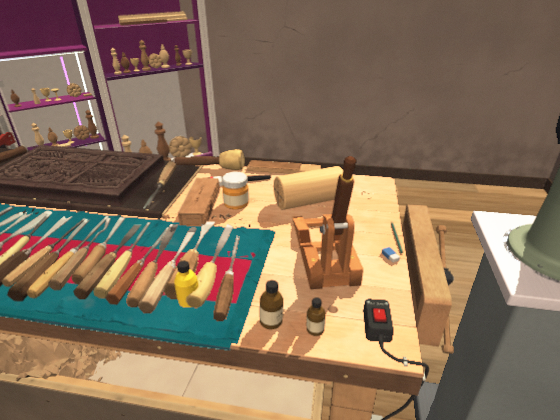

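```bash
cat > h.py <<'E'
import cv2,numpy as np,pickle
def K(c): return np.array([[c["fx"],0,c["cx"]],[0,c["fy"],c["cy"]],[0,0,1.]])
def ray(c,uv):
    p=cv2.undistortPoints(np.array([[uv]],float),K(c),np.array(c["distortion"]))[0,0]
    T=np.array(c["cam_to_world"]); return T[:3,3],T[:3,:3]@np.array([p[0],p[1],1])
def onz(c,uv,z):
    o,d=ray(c,uv); return o+d*(z-o[2])/d[2]
def proj(c,P):
    T=np.linalg.inv(np.array(c["cam_to_world"])); 
    return cv2.projectPoints(np.array(P,float).reshape(-1,3),cv2.Rodrigues(T[:3,:3])[0],T[:3,3],K(c),np.array(c["distortion"]))[0][:,0]
E
python3 - <<'E'
from h import *
c=pickle.load(open("top0.pkl","rb"));im=c["color"]
x0,y0,x1,y1=215,180,415,320
cv2.imwrite("pics/crop0.png",cv2.resize(im[y0:y1,x0:x1],None,fx=4,fy=4,interpolation=cv2.INTER_CUBIC))
E
```

```text
(no output)
```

View pics/crop0.png

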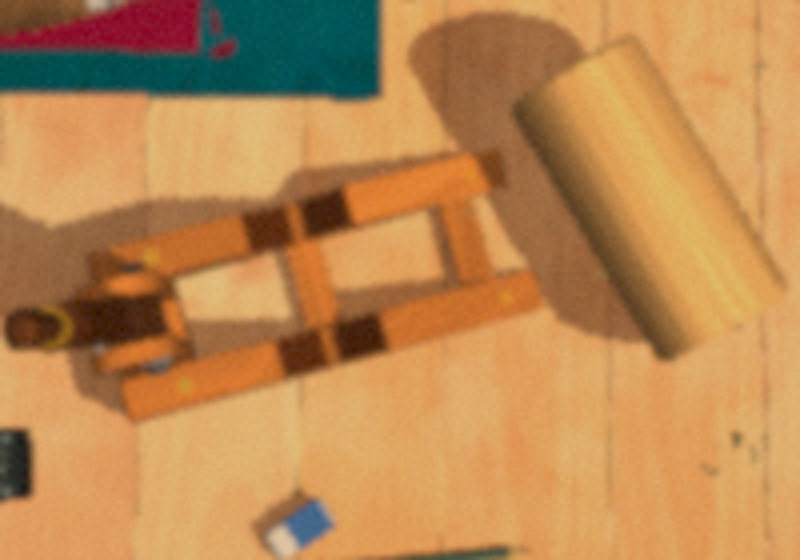

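Run:
```python
from h import *
c=pickle.load(open("top0.pkl","rb"));s=pickle.load(open("side0.pkl","rb"))
q=lambda u,v,z:onz(c,(215+u/4-.375,180+v/4-.375),z)
V1,V2=q(297,220,13),q(332,343,13);F1,F2=q(504,168,4),q(539,287,4)
V=(V1+V2)/2;F=(F1+F2)/2
print("V",V1,V2,np.linalg.norm(V1-V2),V);print("F",F1,F2,F)
d=(F-V)[:2];print("len",np.linalg.norm(d))
a1=np.arctan2(*(-d)[::-1]); a2=np.arctan2(*(V1-V2)[1::-1][:2]); print("ydir",a1,"xaxis",np.arctan2((V1-V2)[1],(V1-V2)[0]))
B=q(650,197,45);A=q(572,70,45);D=q(728,324,45)
print("blank",B,A,D,np.linalg.norm(A-D),"axis",np.arctan2((A-D)[1],(A-D)[0]))
im=c["color"].astype(int)
# blank in cradle frame
for n,(u,v) in dict(big=(198,218),small=(196,251)).items(): print(n,onz(c,(u,v),70))
print("side bottle bases",onz(s,(271,325),0),onz(s,(316,332),0))
print("arm grip end side/top",onz(c,(215+25/4,180+328/4),280))
```

```text
V [564.00070654  84.06443775  13.        ] [487.61024273  61.08877295  13.        ] 79.77082256823788 [525.80547463  72.57660535  13.        ]
F [599.93706211 -46.71578811   4.        ] [524.92472414 -68.51380791   4.        ] [562.43089312 -57.61479801   4.        ]
len 135.2450471854426
ydir 1.8450284526025764 xaxis 0.2921595253531392
blank [ 578.23834221 -131.28986464   45.        ] [656.24979773 -84.50824579  45.        ] [ 502.09226371 -176.85779899   45.        ] 179.70249100033965 axis 0.5397277549202416
big [595.55333402 302.61577788  70.        ]
small [516.29891453 303.70637407  70.        ]
side bottle bases [596.55067106 318.98696582   0.        ] [514.89937847 320.53367156   0.        ]
arm grip end side/top [484.13872308 208.52159674 280.        ]
```

drive_tool([
  [0,0.41,-0.585,0,0,0,-0.93],
  [0,0.41,-0.585,0,0,0,-0.93],
  [0,0.41,-0.585,0,0,0,-0.93],
  [0,0.41,-0.585,0,0,0,-0.93],
  [0,0.41,-0.585,0,0,0,-0.93],
  [0,0.41,-0.585,0,0,0,-0.93],
  [0,0.41,-0.585,0,0,0,-0.93],
  [0,0.41,-0.585,0,0,0,-0.93],
  [0,0.41,-0.585,0,0,0,-0.93],
  [0,0.41,-0.585,0,0,0,-0.93],
  [0,0.41,-0.585,0,0,0,-0.93],
  [0,0.41,-0.585,0,0,0,-0.93],
  [0,0.41,-0.585,0,0,0,-0.93],
  [0,0,-0.93,0,0,0,0],
  [0,0,-0.93,0,0,0,0],
  [0,0,-0.93,0,0,0,0],
  [0,0,-0.93,0,0,0,0],
  [0,0,-0.93,0,0,0,0],
  [0,0,-0.93,0,0,0,0],
  [0,0,-0.93,0,0,0,0],
])

```text
time_s: 1.77
eef_pos: [339.4, -31.0, 248.3]
ee_rot: [0.6, 0.8, 0.0, 0.0]
ft_force: [0.8, 0.4, 0.1]
width: 85.5
grasp_force: 0.0
```

drive_tool([
  [0,0.66,-0.48,0,0,0,0],
  [0,0.66,-0.48,0,0,0,0],
  [0,0.66,-0.48,0,0,0,0],
  [0,0.66,-0.48,0,0,0,0],
  [0,0.66,-0.48,0,0,0,0],
  [0,0.66,-0.48,0,0,0,0],
  [0,0.66,-0.48,0,0,0,0],
  [0,0.66,-0.48,0,0,0,0],
  [0,0.66,-0.48,0,0,0,0],
  [0,0.66,-0.48,0,0,0,0],
  [0,0,0,-0.75,0,0,0],
  [0,0,0,-0.75,0,0,0],
  [0,0,0,-0.75,0,0,0],
  [0,0,0,-0.75,0,0,0],
  [0,0,0,0,0,0,0],
  [0,0,0,0,0,0,0],
])

```text
time_s: 3.1
eef_pos: [602.5, -220.6, 126.5]
ee_rot: [0.6, 0.8, -0.0, -0.002]
ft_force: [0.8, 0.0, 1.1]
width: 85.3
grasp_force: 0.0
```

Run:
```python
from bench import r, read_camera
import cv2,pickle
for n in("top","side"):
    c=read_camera(n); cv2.imwrite(f"pics/{n}1.png",c["color"]); pickle.dump(c,open(f"{n}1.pkl","wb"))
a=cv2.imread("pics/side1.png")[100:320,160:460];b=cv2.imread("pics/top1.png")[150:330,200:480]
import numpy as np
a=cv2.resize(a,(400,293));b=cv2.resize(b,(400,257))
cv2.imwrite("pics/both1.png",np.vstack([a,b]))
print(r.get_state())
```

```text
{'time_s': 3.2, 'joint_pos': array([-4.65928462e-01,  5.89124594e-01, -8.92717747e-02,  8.90246245e-01,
        2.04628266e-05,  8.21930335e-01]), 'joint_velocities': array([ 0.00050763, -0.02077724,  0.01793332, -0.00543073, -0.00051267,
        0.0009637 ]), 'effort': array([-1.40187427e-02, -5.37939477e+01,  2.32181811e+01,  9.01590125e-02,
       -1.23658501e-03,  6.68969477e-06]), 'eef_pos': array([ 605.05942853, -221.8687211 ,  130.03312623]), 'ee_rot': array([6.00342220e-01, 7.99742496e-01, 2.00740586e-04, 1.05803009e-03]), 'ft_force': array([0.07932804, 0.0867232 , 0.50393751]), 'moment': array([-0.01164179, -0.04786031, -0.00408994]), 'grasp_force': 0.0, 'width': 85.05977415587861}
```

View pics/both1.png

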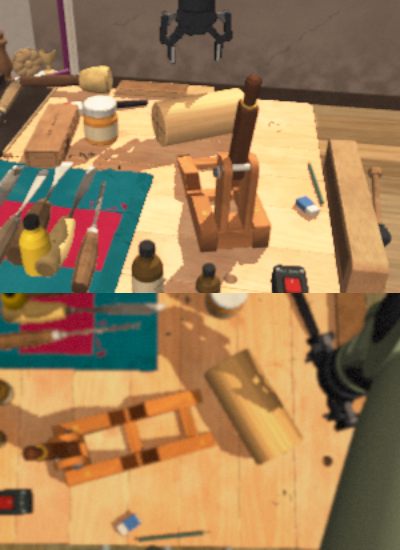

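drive_tool([
  [0,0,0,-0.73,0,0,0],
  [0,0,0,-0.73,0,0,0],
  [0,0,0,-0.73,0,0,0],
  [0,0,0,0,0,0,0],
  [0,-0.041,0.144,0,0,0,0],
  [0,-0.041,0.144,0,0,0,0],
  [0,-0.041,0.144,0,0,0,0],
  [0,-0.041,0.144,0,0,0,0],
  [0,-0.041,0.144,0,0,0,0],
  [0,-0.041,0.144,0,0,0,0],
  [0,-0.041,0.144,0,0,0,0],
  [0,-0.041,0.144,0,0,0,0],
  [0,-0.041,0.144,0,0,0,0],
  [0,-0.041,0.144,0,0,0,0],
  [0,-0.041,0.144,0,0,0,0],
  [0,-0.041,0.144,0,0,0,0],
  [0,-0.041,0.144,0,0,0,0],
])

```text
time_s: 4.62
eef_pos: [582.8, -146.6, 40.8]
ee_rot: [0.6, 0.8, -0.0, 0.001]
ft_force: [0.2, -2.1, 1.1]
width: 85.5
grasp_force: 1.0
```

drive_tool([
  [0,-0.027,0.096,0,0,0,0],
  [0,-0.027,0.096,0,0,0,0],
  [0,-0.027,0.096,0,0,0,0],
  [0,-0.027,0.096,0,0,0,0],
  [0,0,0,0,0,0,0],
  [0,0,0,0,0,0,0],
])

```text
time_s: 5.12
eef_pos: [578.3, -130.6, 40.5]
ee_rot: [0.6, 0.8, 0.0, -0.0]
ft_force: [0.5, -0.7, -1.0]
width: 85.6
grasp_force: 0.3
```

Run:
```python
from bench import r, read_camera
import cv2,pickle
for n in("top","side"):
    c=read_camera(n); cv2.imwrite(f"pics/{n}2.png",c["color"]); pickle.dump(c,open(f"{n}2.pkl","wb"))
a=cv2.imread("pics/side2.png")[100:320,160:460];b=cv2.imread("pics/top2.png")[150:330,200:480]
import numpy as np
a=cv2.resize(a,(400,293));b=cv2.resize(b,(400,257))
cv2.imwrite("pics/both2.png",np.vstack([a,b]))
s=r.get_state();print(s['eef_pos'],s['ft_force'],s['time_s'])
```

```text
[ 578.44302737 -130.93624576   40.53783257] [ 0.22355913 -0.13895461 -0.69264357] 5.2167
```

View pics/both2.png

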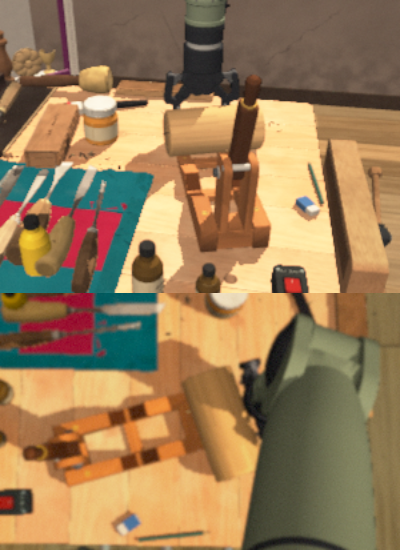

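drive_tool([
  [0,-0.0345,0.12,0,0,0,0],
  [0,-0.0345,0.12,0,0,0,0],
  [0,-0.0345,0.12,0.036,0,0,0],
  [0,-0.0345,0.12,0.036,0,0,0],
  [0,-0.0345,0.12,0.036,0,0,0],
  [0,-0.0345,0.12,0.036,0,0,0],
  [0,-0.0345,0.12,0.036,0,0,0],
  [0,-0.0345,0.12,0.036,0,0,0],
  [0,-0.0345,0.12,0.036,0,0,0],
  [0,-0.0345,0.12,0.036,0,0,0],
  [0,-0.0345,0.12,0.036,0,0,0],
  [0,-0.0345,0.12,0.036,0,0,0],
])

```text
time_s: 6.22
eef_pos: [563.9, -75.7, 56.6]
ee_rot: [0.601, 0.799, -0.001, 0.003]
ft_force: [1.9, -7.3, 4.4]
width: 85.4
grasp_force: 3.9
```

Run:
```python
from bench import r, read_camera
import cv2,pickle
for n in("top","side"):
    c=read_camera(n); cv2.imwrite(f"pics/{n}3.png",c["color"]); pickle.dump(c,open(f"{n}3.pkl","wb"))
a=cv2.imread("pics/side3.png")[100:320,160:460];b=cv2.imread("pics/top3.png")[150:330,200:480]
import numpy as np
a=cv2.resize(a,(400,293));b=cv2.resize(b,(400,257))
cv2.imwrite("pics/both3.png",np.vstack([a,b]))
s=r.get_state();print(s['eef_pos'],s['ft_force'],s['time_s'])
```

```text
[563.13759633 -74.07406121  56.2205642 ] [ 1.61464433 -4.9605042   2.34408927] 6.3167
```

View pics/both3.png

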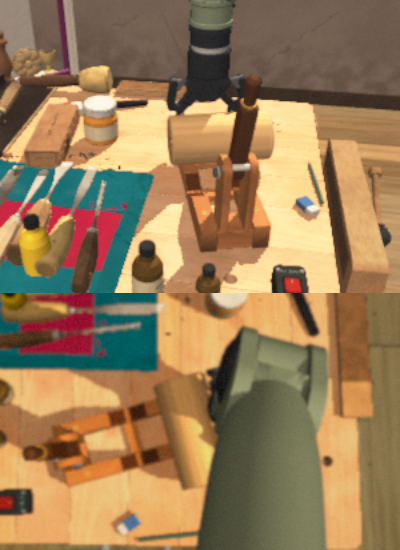

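drive_tool([
  [0,-0.0345,0.12,0.036,0,0,0],
  [0,-0.0345,0.12,0.036,0,0,0],
  [0,-0.0345,0.12,0.036,0,0,0],
  [0,-0.0345,0.12,0.036,0,0,0],
  [0,-0.0345,0.12,0.036,0,0,0],
  [0,-0.0345,0.12,0.036,0,0,0],
  [0,-0.0345,0.12,0.036,0,0,0],
  [0,-0.0345,0.12,0.036,0,0,0],
  [0,-0.0345,0.12,0.036,0,0,0],
  [0,-0.0345,0.12,0.036,0,0,0],
  [0,-0.02,0.072,0.01,0,0,0],
  [0,-0.02,0.072,0.01,0,0,0],
  [0,-0.02,0.072,0.01,0,0,0],
  [0,-0.02,0.072,0.01,0,0,0],
  [0,-0.02,0.072,0,0,0,0],
  [0,-0.02,0.072,0,0,0,0],
  [0,0,0,0,0,0,0],
  [0,0,0,0,0,0,0],
  [0,0,0,0,0,0,0],
])

```text
time_s: 7.9
eef_pos: [543.2, -8.2, 71.0]
ee_rot: [0.6, 0.8, 0.0, -0.0]
ft_force: [-0.5, 0.5, 0.4]
width: 85.5
grasp_force: 0.0
```

Run:
```python
from bench import r, read_camera
import cv2,pickle
for n in("top","side"):
    c=read_camera(n); cv2.imwrite(f"pics/{n}4.png",c["color"]); pickle.dump(c,open(f"{n}4.pkl","wb"))
a=cv2.imread("pics/side4.png")[100:320,160:460];b=cv2.imread("pics/top4.png")[150:330,200:480]
import numpy as np
a=cv2.resize(a,(420,308));b=cv2.resize(b,(420,270))
cv2.imwrite("pics/both4.png",np.vstack([a,b]))
s=r.get_state();print(s['eef_pos'],s['ft_force'],s['time_s'])
```

```text
[543.32160683  -8.38087486  71.04876128] [-0.07350901  0.87231088  0.5759053 ] 8.0
```

View pics/both4.png

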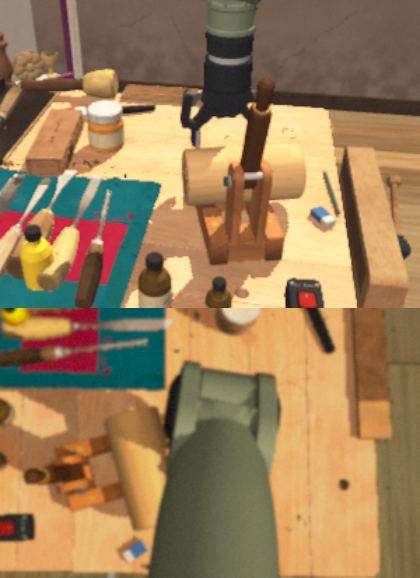

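drive_tool([
  [0,0.02,-0.07,0.9,0,0,0],
  [0,0,0,0.9,0,0,0],
  [0,0,0,0.9,0,0,0],
  [0,0,0,0.9,0,0,0],
  [255,0,0,0.9,0,0,0],
  [255,0,0,0.9,0,0,0],
  [255,0,0,0.9,0,0,0],
  [255,0,0,0.9,0,0,0],
  [255,-0.178,0.675,0,0,0,0],
  [255,-0.178,0.675,0,0,0,0],
  [255,-0.178,0.675,0,0,0,0],
  [255,-0.178,0.675,0,0,0,0],
  [255,-0.178,0.675,0,0,0,0],
  [255,-0.178,0.675,0,0,0,0],
  [255,-0.178,0.675,0,0,0,0],
  [255,-0.178,0.675,0,0,0,0],
  [255,-0.178,0.675,0,0,0,0],
  [255,-0.178,0.675,0,0,0,0],
  [255,0,0,0,0,0,0],
  [255,0,0,0,0,0,0],
])

```text
time_s: 9.67
eef_pos: [472.4, 259.8, 359.0]
ee_rot: [0.599, 0.8, -0.0, 0.0]
ft_force: [-0.9, 0.8, 0.4]
width: -0.1
grasp_force: 0.0
```

Run:
```python
from bench import r, read_camera
from h import *
for n in("top","side"):
    c=read_camera(n); cv2.imwrite(f"pics/{n}5.png",c["color"]); pickle.dump(c,open(f"{n}5.pkl","wb"))
a=cv2.imread("pics/side5.png")[60:320,160:460];b=cv2.imread("pics/top5.png")[150:330,180:440]
a=cv2.resize(a,(400,347));b=cv2.resize(b,(360,250))
cv2.imwrite("pics/both5.png",np.vstack([a,np.pad(b,((0,0),(0,40),(0,0)))]))
s=r.get_state();print(s['eef_pos'],s['ft_force'],s['time_s'],s['width'],s['ee_rot'])
```

```text
[472.96266702 258.43348584 358.99503715] [-0.79639123  0.51110866 -0.31709159] 9.7667 -0.08453122897913089 [ 6.00441929e-01  7.99668329e-01 -2.11266437e-04  9.75479388e-05]
```

View pics/both5.png

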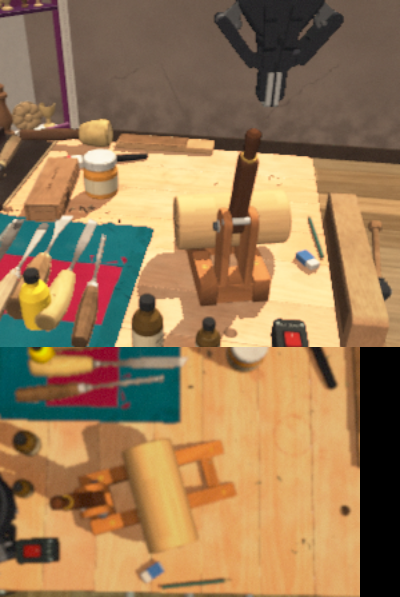

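drive_tool([
  [255,0,0,-1,0,0,0],
  [255,0,0,-1,0,0,0],
  [255,0,0,0,0,0,0],
  [255,0.055,-0.192,0,0,0,0],
  [255,0.055,-0.192,0,0,0,0],
  [255,0.055,-0.192,0,0,0,0],
  [255,0.055,-0.192,0,0,0,0],
  [255,0.055,-0.192,0,0,0,0],
  [255,0.055,-0.192,0,0,0,0],
  [255,0.055,-0.192,0,0,0,0],
  [255,0.055,-0.192,0,0,0,0],
  [255,0.055,-0.192,0,0,0,0],
  [255,0.055,-0.192,0,0,0,0],
])

```text
time_s: 10.85
eef_pos: [495.0, 181.3, 279.1]
ee_rot: [0.6, 0.8, -0.0, -0.0]
ft_force: [-0.6, 1.0, 0.4]
width: -0.1
grasp_force: 0.3
```

drive_tool([
  [255,0.055,-0.192,0,0,0,0],
  [255,0.055,-0.192,0,0,0,0],
  [255,0.055,-0.192,0,0,0,0],
  [255,0.055,-0.192,0,0,0,0],
  [255,0.055,-0.192,0,0,0,0],
  [255,0.055,-0.192,0,0,0,0],
  [255,0.055,-0.192,0,0,0,0],
  [255,0.055,-0.192,0,0,0,0],
  [255,0.055,-0.192,-0.1,0,0,0],
  [255,0.055,-0.192,-0.1,0,0,0],
])

```text
time_s: 11.68
eef_pos: [517.4, 104.5, 271.1]
ee_rot: [0.6, 0.8, 0.0, 0.0]
ft_force: [-0.6, 0.5, 0.1]
width: -0.3
grasp_force: 0.2
```

Run:
```python
from bench import r, read_camera
from h import *
for n in("top","side"):
    c=read_camera(n); cv2.imwrite(f"pics/{n}6.png",c["color"])
a=cv2.imread("pics/side6.png")[60:320,160:460];b=cv2.imread("pics/top6.png")[150:330,180:440]
a=cv2.resize(a,(400,347));b=cv2.resize(b,(360,250))
cv2.imwrite("pics/both6.png",np.vstack([a,np.pad(b,((0,0),(0,40),(0,0)))]))
s=r.get_state();print(s['eef_pos'],s['ft_force'],s['time_s'])
```

```text
[516.85968696 103.98375132 270.17254353] [-1.30455044 -0.04205558 -0.06667553] 11.7833
```

View pics/both6.png

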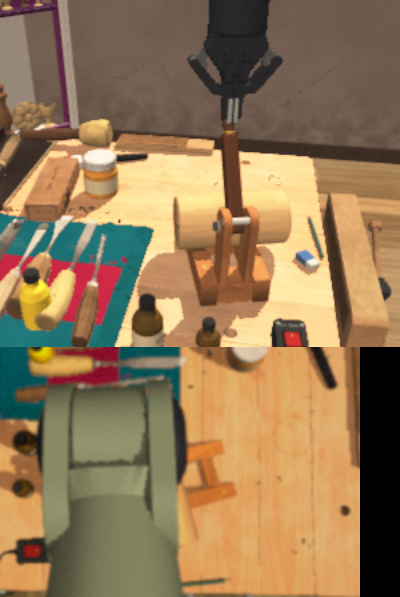

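drive_tool([
  [255,0.055,-0.192,-0.1,0,0,0],
  [255,0.055,-0.192,-0.1,0,0,0],
  [255,-0.1,0.35,0.5,0,0,0],
  [255,-0.1,0.35,0.8,0,0,0],
  [255,0,0,0.8,0,0,0],
  [255,0,0,0,0,0,0],
  [255,0,0,0,0,0,0],
  [255,0,0,0,0,0,0],
  [255,0,0,0,0,0,0],
  [255,0,0,0,0,0,0],
  [255,0,0,0,0,0,0],
  [255,0,0,0,0,0,0],
  [255,0,0,0,0,0,0],
  [255,0,0,0,0,0,0],
  [255,0,0,0,0,0,0],
  [255,0,0,0,0,0,0],
  [255,0,0,0,0,0,0],
  [255,0,0,0,0,0,0],
  [255,0,0,0,0,0,0],
  [255,0,0,0,0,0,0],
])

```text
time_s: 13.45
eef_pos: [513.3, 118.0, 347.1]
ee_rot: [0.6, 0.8, 0.0, 0.0]
ft_force: [-0.4, -0.9, 0.2]
width: 0.0
grasp_force: 0.0
```

drive_tool([
  [255,-0.3,0.6,0,0,0,0],
  [255,-0.3,0.6,0,0,0,0],
  [255,-0.3,0.6,0,0,0,0],
  [255,-0.3,0.6,0,0,0,0],
  [255,-0.3,0.6,0,0,0,0],
  [255,-0.3,0.6,0,0,0,0],
  [255,0,0,0,0,0,0],
  [255,0,0,0,0,0,0],
  [255,0,0,0,0,0,0],
  [255,0,0,0,0,0,0],
  [255,0,0,0,0,0,0],
  [255,0,0,0,0,0,0],
  [255,0,0,0,0,0,0],
  [255,0,0,0,0,0,0],
  [255,0,0,0,0,0,0],
  [255,0,0,0,0,0,0],
  [255,0,0,0,0,0,0],
  [255,0,0,0,0,0,0],
  [255,0,0,0,0,0,0],
  [255,0,0,0,0,0,0],
])

```text
time_s: 15.12
eef_pos: [441.2, 262.0, 347.1]
ee_rot: [0.6, 0.8, 0.0, -0.0]
ft_force: [0.3, 1.3, -0.3]
width: 0.1
grasp_force: 0.0
```

Run:
```python
from bench import r, read_camera
from h import *
for n in("top","side"):
    c=read_camera(n); cv2.imwrite(f"pics/{n}7.png",c["color"])
a=cv2.imread("pics/side7.png")[60:320,160:460];b=cv2.imread("pics/top7.png")[150:330,180:440]
a=cv2.resize(a,(400,347));b=cv2.resize(b,(360,250))
cv2.imwrite("pics/both7.png",np.vstack([a,np.pad(b,((0,0),(0,40),(0,0)))]))
s=r.get_state();print(s['eef_pos'],s['ft_force'],s['time_s'])
```

```text
[441.26920128 261.95343719 347.06910727] [ 0.38652268 -0.32591166  0.34901346] 15.2167
```

View pics/both7.png

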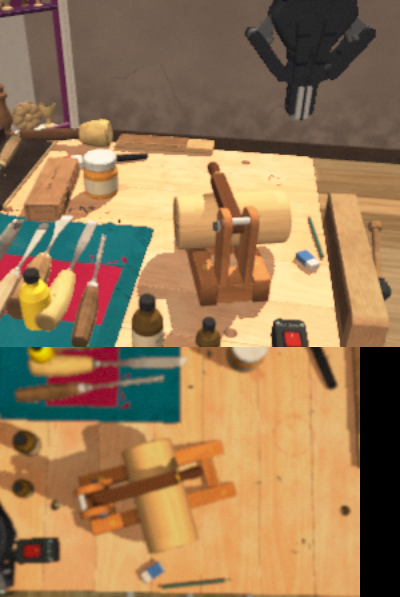

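drive_tool([
  [255,0,0,0,0,0,0],
  [255,0,0,0,0,0,0],
  [255,0,0,0,0,0,0],
  [255,0,0,0,0,0,0],
  [255,0,0,0,0,0,0],
  [255,0,0,0,0,0,0],
  [255,0,0,0,0,0,0],
  [255,0,0,0,0,0,0],
  [255,0,0,0,0,0,0],
  [255,0,0,0,0,0,0],
  [255,0,0,0,0,0,0],
  [255,0,0,0,0,0,0],
  [255,0,0,0,0,0,0],
  [255,0,0,0,0,0,0],
  [255,0,0,0,0,0,0],
  [255,0,0,0,0,0,0],
  [255,0,0,0,0,0,0],
  [255,0,0,0,0,0,0],
  [255,0,0,0,0,0,0],
  [255,0,0,0,0,0,0],
])

```text
time_s: 16.88
eef_pos: [441.3, 261.9, 347.1]
ee_rot: [0.6, 0.8, -0.0, -0.0]
ft_force: [-0.3, 0.6, 0.3]
width: 0.1
grasp_force: 0.0
```

Run:
```python
from bench import r, read_camera
from h import *
c=read_camera("side");t=read_camera("top");cv2.imwrite("pics/side8.png",c["color"])
d=cv2.absdiff(c["color"],cv2.imread("pics/side7.png")).max(2)[150:260,280:390]
print("changed px",(d>40).sum())
O=np.array([525.8,72.6,0]);y=np.array([-.276,.961,0])
for th in(0,.03,.1,.2,.4):
    P=[O+y*(98-l*np.cos(th))+np.array([0,0,122+l*np.sin(th)]) for l in(155,175)]
    print(th,proj(c,P).round(1).tolist(),proj(t,P).round(1).tolist())
cv2.imwrite("pics/crop8.png",cv2.resize(c["color"][160:260,270:400],None,fx=5,fy=5))
```

```text
changed px 0
0 [[320.0, 189.1], [318.4, 185.0]] [[317.3, 240.3], [325.8, 238.0]]
0.03 [[320.2, 187.3], [318.5, 183.0]] [[317.4, 240.2], [325.9, 237.8]]
0.1 [[320.5, 183.2], [318.9, 178.4]] [[317.3, 239.9], [325.9, 237.4]]
0.2 [[321.0, 177.6], [319.4, 172.1]] [[316.6, 239.5], [325.3, 237.1]]
0.4 [[322.5, 167.3], [321.1, 160.4]] [[313.2, 239.5], [321.7, 236.9]]
```

View pics/crop8.png

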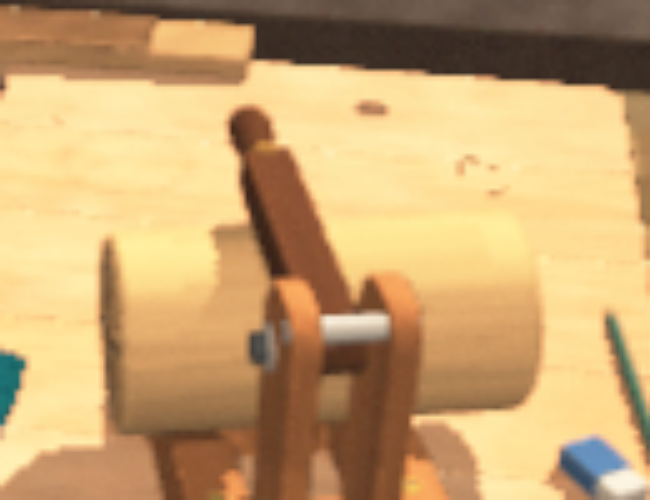

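```bash
python3 -c "
from bench import r
print(r.hand_in())"
```

```text
the job is handed in; nothing more can be done
None
```

The blank is seated square in the V, the hold-down arm is resting on it at about 0.03 rad, the oil bottle is still standing, and the job was handed in at about 17 s; the interface returned no verdict.

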